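# Foot roller out of the peg box and into its drawer

### The arm

A 6-joint arm with a two-finger parallel gripper is mounted at the origin on the work surface. World frame = base frame: x ahead of the robot, y to its left, z up, the work surface at z = 0. Lengths are in m, angles in degrees, forces in N, time in s.
With the tool pointing down it reaches from about 0.3 to 0.75 m from the base axis. Payload 8.5 kg.
Tool frame: the origin (TCP) lies on the centre line of the jaws, within the pads' length; the fingertips stand 14 mm ahead of it and the grasp point (between the pads) lies 5 mm behind it; z points along the fingers, x is the direction in which the jaws open and shut, and the axes are right-handed (so a half turn about z gives the same grasp; the last joint's range is limited). The gripper opens to 85 mm and grips with 20 to 120 N. Pads are 22 mm wide; open, the fingers measure 114 mm over their backs; the gripper's body (76 mm by 85 mm) begins 54 mm behind the grasp point. The pads swing forward as they close: fully open they stand 13 mm farther back than shut.
Start: joints at [63.237, 21.807, 74.336, -0, 83.858, -12.336], TCP at [0.137, 0.533, 0.245] pointing down, gripper open.
Joint ranges: [-178.18, 178.18], [-50.72, 133.34], [12.68, 142.11], [-81.47, 261.47], [9.98, 163.14], [-165.26, 165.26]. Speed limits (degrees/s): [136.94, 136.94, 180, 180, 180, 180].

### API

Orientations are given as a 3x3 rotation matrix whose columns are the frame's x, y, z axes.
In Python, from rig import * gives the robot as it stands.
- The arm moves only by the shell command python3 -m crank 'ROWS' [FORCE]. ROWS is JSON, one flat list of numbers, 7 for each row, row after row: the turn, a rotation vector about the world's x, y, z in rad, then the shift along the world's x, y, z in m, then the opening in per cent of the stroke, from 0 (shut) to 100 (fully open). A call has 1 to 20 rows; each row shifts and turns the commanded pose from where the row before left it; what a row does not reach is not made up. A row lasts 1/10 s, in which the tool goes at most 50 mm and 8.59 degrees, less where a joint would pass 70% of its speed; a pose out of reach is approached as far as the arm can. A call is refused whole if a number of a shift passes 0.05 or a number of a turn 0.15, either way. A call with a gripper value outside its range is refused whole. The fingers move at their own pace and stop on an object; FORCE is the grip in N (left out, the last holds). Time passes only in rows, so rows that do not move let the fingers close. It gives the time, the measured TCP pose, the force and the opening at its end, in the units of the state.
- observe(): the state, without advancing time (a new reading comes with each control period).
- get_image(name): name is "scene" or "top" or "wrist"; returns a dict with "frame" (480x640x3 uint8, red, green, blue), "fov_y" (degrees; the focal length in pixels is half the picture's height over the tangent of half this angle, whatever the lens; pixels are square), "cx", "cy" (the principal point, pixels), "world_to_cam" (4x4, takes a point from world to camera coordinates). Camera axes: x right, y up, looking along -z (the intrinsics and any distortion apply to the point x, -y, -z); pixel columns grow to the right and rows downward; lengths in m; the calibration is good to about 2 mm. The wrist camera is an equidistant fisheye: a pixel r from the principal point sees the ray r / f radians off the axis. A picture is of the moment at which its call begins. There is no depth.
- close_job(): hands the job in, once; it reports no verdict.
The state is a dict: "time_s": time; "q": joint angles; "qvel": joint speeds; "joint_efforts": joint torques, N m; "position": TCP position; "tool_rot": TCP orientation; "ft_force": force on the tool from outside, world axes, zero at the start; "wrist_torque": the same for the moment, N m; "grip_width": finger opening in m.
Only numpy, scipy, OpenCV 4.12 (cv2) and the standard library are available. Lean on these libraries where they do the work, as an engineer would, in place of code of your own. Each camera call takes 0.05 s, during which the arm holds its last target. There are 200 camera calls.

### The job

The ridged wooden foot roller has got mixed up with the clothes pegs: take it out of the peg box, lay it down flat in the open drawer of the little chest without dropping it, let go, and push the drawer fully shut. The brush and all the pegs stay in the peg box, and the bottle and the spring clip on the shelf stay where they are.

Things in the scene. Friction and masses are not known exactly. Their poses are not given: they have to be found in the camera images.
- roller_mid (a point): wooden foot-massage roller: a turned, ridged round spindle of plain light wood, 160 mm long, 40 mm across its five ridges (one at mid-length, 18 mm wide; the end knobs are slimmer, 26 mm); about 120 g, rolls freely; starts lying in the peg box. Point: its centre, 20 mm above what it lies on; x along its length (level while it lies), y and z turn as it rolls
- box_in (a point): peg box: open grey plastic box, 215 mm (along its x) by 300 mm (along its y) outside, 55 mm high, walls and floor 5 mm; it stays put. This point is the centre of the inner floor, 5 mm above the shelf; z up
- drawer_in (a point): top drawer of the little wooden chest, starts part-way open. Point: on the drawer's inner floor, just behind its front panel, mid-width; moves with the drawer. x points into the drawer (the way it is pushed shut), y across, z up. Inside: 165 mm along x from here, 107 mm to either side along y, walls 44 mm high; front panel 54 mm high, 12 mm thick
- chest_edge (a point): little wooden chest of two drawers, 250 wide, 200 deep, 150 mm high, stays put. Point: middle of the front edge of its top surface, 65 mm above the top drawer's inner floor; x points to the back. Its 10 mm top board covers the part of the drawer that is inside; the pulled-out part is open to above. The lying roller passes under the board with 15 mm to spare
- drawer_knob (a point): end of the brass knob of that drawer: 20 mm across, standing 18 mm out of the middle of the drawer's front; the point is the middle of the knob's end face, 24 mm above the drawer's inner floor; x points into the drawer
- drawer (a joint): how far the top drawer is pulled out, m: 0 fully shut, starts about 0.125 to 0.15, stop at 0.16; stays where it is left, slides with about 1.5 N, no spring or latch
- brush_mid (a point): wooden clothes brush lying in the peg box, bristles down: flat block 150 x 44 mm, 36 mm high, same light wood as the roller; point at its centre, x along its length
- peg0_mid (a point): plastic clothes peg, 80 x 20 mm, 12 mm thick, lying flat on its side; point half-way up its middle; 12 g; x runs along its length, starts in the peg box
- peg1_mid (a point): plastic clothes peg, 80 x 20 mm, 12 mm thick, lying flat on its side; point half-way up its middle; 12 g; x runs along its length, starts in the peg box
- peg2_mid (a point): plastic clothes peg, 80 x 20 mm, 12 mm thick, lying flat on its side; point half-way up its middle; 12 g; x runs along its length, starts in the peg box
- peg3_mid (a point): plastic clothes peg, 80 x 20 mm, 12 mm thick, lying flat on its side; point half-way up its middle; 12 g; x runs along its length, starts in the peg box
- peg4_mid (a point): plastic clothes peg, 80 x 20 mm, 12 mm thick, lying flat on its side; point half-way up its middle; 12 g; x runs along its length, starts in the peg box lying across two other pegs
- peg5_mid (a point): plastic clothes peg, 80 x 20 mm, 12 mm thick, lying flat on its side; point half-way up its middle; 12 g; x runs along its length, starts in the peg box lying across two other pegs
- peg6_mid (a point): plastic clothes peg, 80 x 20 mm, 12 mm thick, lying flat on its side; point half-way up its middle; 12 g; x runs along its length, starts in the peg box lying on the brush
- bottle_mid (a point): green glass bottle standing between the chest and the peg box, towards the back, 72 mm across, 218 mm tall; point 100 mm above its foot
- clip_mid (a point): chrome spring clip lying on the shelf, 75 mm wide, 85 mm long, 17 mm high; point at its centre
- roller: the same roller (origin at its centre)
Mind the look-alikes: they are no part of the job. What is shaped like the roller but red is not meant.

How it is judged:
By the outcome, as a careful person would: the job done as asked, in the order asked, and still so for the second after the job is handed in, with the robot touching nothing.
It also fails if it takes over 64 s, if anything falls off the work surface, if the arm or the gripper's body presses on something with over 40 N, if the wrist force passes 120 N, or if a joint passes its speed limit or range.

## Working session

There is one attempt and no reset: what is moved stays moved. The work goes in short steps, Python scripts to look and compute and a shell command to move; the robot and the scene stay as the last step left them, time stands still between calls to the robot, and variables do not carry over. Pictures are saved under pics/ and viewed, about 8 in all and at most 12, crops included, and the job is handed in when it is done.

```bash
mkdir -p pics; ls; python3 - <<'E'
from rig import *
import cv2,json
for n in("scene","top"):
    d=get_image(n);cv2.imwrite(f"pics/{n}0.png",d["frame"][:,:,::-1])
    import numpy as np
    print(n,d["fov_y"],d["cx"],d["cy"],np.round(d["world_to_cam"],3).tolist())
    np.savez(f"{n}0.npz",**d)
o=observe();print(o["position"],o["tool_rot"],o["time_s"],o["grip_width"],o["ft_force"])
E
```

```text
pics
scene 47.71726305094128 312.9578862567096 244.10875281215792 [[0.854, 0.521, 0.015, -0.439], [-0.436, 0.699, 0.566, 0.225], [0.285, -0.49, 0.824, -1.402], [0.0, 0.0, 0.0, 1.0]]
top 43.186663364518814 322.8774621812012 230.3296667126591 [[-0.017, -1.0, -0.002, -0.035], [0.992, -0.017, 0.129, -0.536], [-0.129, 0.0, 0.992, -1.249], [0.0, 0.0, 0.0, 1.0]]
[0.13691842 0.53243542 0.24479334] [[ 2.49099434e-01  9.68477740e-01 -5.82122505e-04]
 [ 9.68477099e-01 -2.49099959e-01 -1.14818786e-03]
 [-1.25700107e-03 -2.77759370e-04 -9.99999171e-01]] 0.1 0.0854518540121748 [ 0.03043911  0.02056409 -0.44919899]
```

View pics/scene0.png

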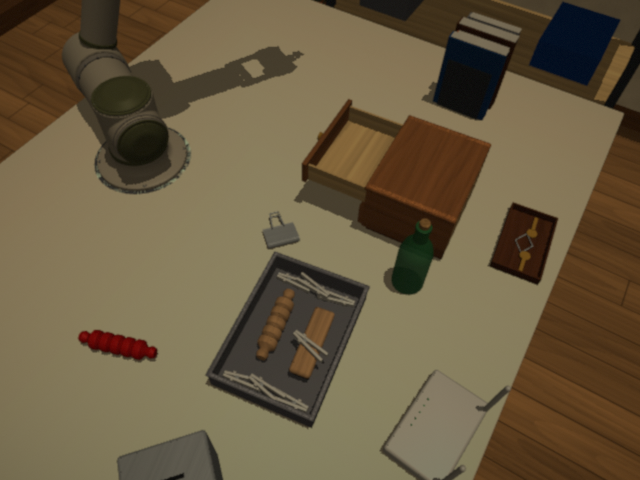

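View pics/top0.png

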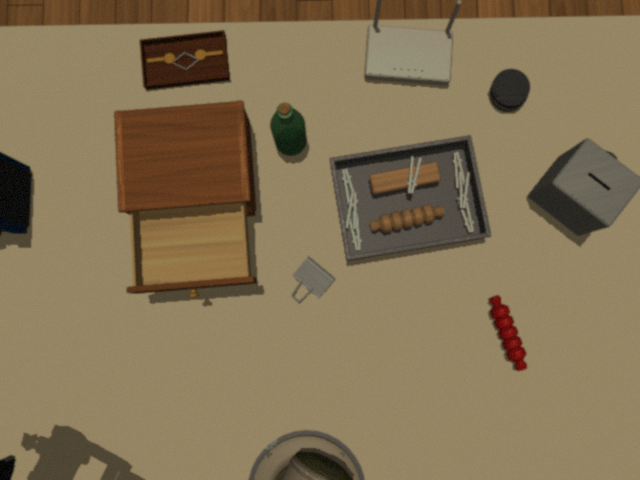

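The candidates are, in the top view:
- A plain-wood ridged spindle in the box at (408,219).
- The brush, a flat block, at (405,180).
- A red spindle at (508,335).

The plain ridged one at (408,219) fits the description. I'll measure it and confirm with a crop.

```bash
cat > h.py <<'E'
import numpy as np,cv2
def ray(d,u,v):
    f=240/np.tan(np.radians(float(d["fov_y"]))/2);W=np.array(d["world_to_cam"]);R=W[:3,:3]
    x,y=(u-float(d["cx"]))/f,(v-float(d["cy"]))/f
    if d.get("fish"):
        r=np.hypot(x,y);s=np.sin(r)/r if r>1e-9 else 1;c=np.array([x*s,-y*s,-np.cos(r)])
    else: c=np.array([x,-y,-1.])
    return -R.T@W[:3,3],R.T@c
def plane(d,u,v,z):
    o,r=ray(d,u,v);return o+r*(z-o[2])/r[2]
def proj(d,p):
    f=240/np.tan(np.radians(float(d["fov_y"]))/2);c=np.array(d["world_to_cam"])@np.r_[p,1]
    return np.round([float(d["cx"])+f*c[0]/-c[2],float(d["cy"])-f*c[1]/-c[2]],1)
E
python3 - <<'E'
from h import *
t=dict(np.load("top0.npz"));s=dict(np.load("scene0.npz"))
def wood(fr,x0,y0,x1,y1):
    hsv=cv2.cvtColor(fr,cv2.COLOR_RGB2HSV);m=cv2.inRange(hsv,(3,90,50),(25,255,255))
    k=np.zeros_like(m);k[y0:y1,x0:x1]=m[y0:y1,x0:x1]
    n,l,st,c=cv2.connectedComponentsWithStats(k);return [(st[i],l==i) for i in range(1,n) if st[i][4]>80]
for st,m in wood(t["frame"],345,155,470,240):
    p=np.argwhere(m)[:,::-1].astype(np.float32);r=cv2.minAreaRect(p);print("top",st,r)
    b=cv2.boxPoints(r);print(np.round([plane(t,*q,.025)[:2] for q in b],4).tolist(),plane(t,*r[0],.025))
for st,m in wood(s["frame"],240,275,340,385):
    r=cv2.minAreaRect(np.argwhere(m)[:,::-1].astype(np.float32));print("scene",st[:5],r,plane(s,*r[0],.025))
for n,px,z in [("front outer L",(128,291),.139),("front outer R",(255,284),.139),("knob",(193,294),.109),("chestL",(119,211),.15),("chestR",(250,202),.15),("chestBL",(116,111),.15),("chestBR",(243,103),.15)]:
    print(n,plane(t,*px,z).round(4))
c=t["frame"];a=cv2.resize(c[195:300,115:262],None,fx=4,fy=4,interpolation=3);b=cv2.resize(c[150:255,345:475],None,fx=3,fy=4,interpolation=3)
b=cv2.resize(c[130:265,325:495],None,fx=2.4,fy=2.4,interpolation=3)
o=np.zeros((420+324,600,3),np.uint8);o[:420,:588]=a;o[420:,:408]=b;cv2.imwrite("pics/crop.png",cv2.resize(o,None,fx=.8,fy=.8)[:,:,::-1])
E
```

```text
top [416 162  25  24 453] ((426.9423522949219, 173.21151733398438), (20.788311004638672, 24.906749725341797), 78.69007110595703)
[[0.6747, -0.2407], [0.6846, -0.2939], [0.6395, -0.3008], [0.6297, -0.2478]] [ 0.65707833 -0.27081539  0.025     ]
top [369 167  41  28 809] ((390.44842529296875, 180.5524139404297), (21.088871002197266, 41.85141372680664), 78.2317123413086)
[[0.6564, -0.1431], [0.6737, -0.2322], [0.6282, -0.2399], [0.611, -0.1512]] [ 0.64227821 -0.19156347  0.025     ]
top [ 370  205   75   28 1164] ((406.6758728027344, 218.07371520996094), (18.97076416015625, 75.48414611816406), 77.19573211669922)
[[0.5633, -0.1406], [0.5969, -0.2995], [0.5566, -0.3068], [0.5233, -0.1485]] [ 0.5599486  -0.22371505  0.025     ]
scene [ 256  288   39   72 1254] ((275.40411376953125, 323.41094970703125), (19.779781341552734, 75.72593688964844), 24.44395637512207) [ 0.56090388 -0.22435442  0.025     ]
scene [304 307  31  41 761] ((318.32757568359375, 325.9310607910156), (22.097745895385742, 37.13906478881836), 21.801406860351562) [ 0.63862442 -0.18287029  0.025     ]
scene [289 343  28  35 602] ((303.9497375488281, 360.97930908203125), (23.171344757080078, 30.242412567138672), 22.38013458251953) [ 0.65367648 -0.26266737  0.025     ]
front outer L [0.4107 0.3319 0.139 ]
front outer R [0.42   0.0881 0.139 ]
knob [0.4037 0.2135 0.109 ]
chestL [0.5647 0.3496 0.15  ]
chestR [0.5781 0.0961 0.15  ]
chestBL [0.7651 0.3609 0.15  ]
chestBR [0.7772 0.1098 0.15  ]
```

View pics/crop.png

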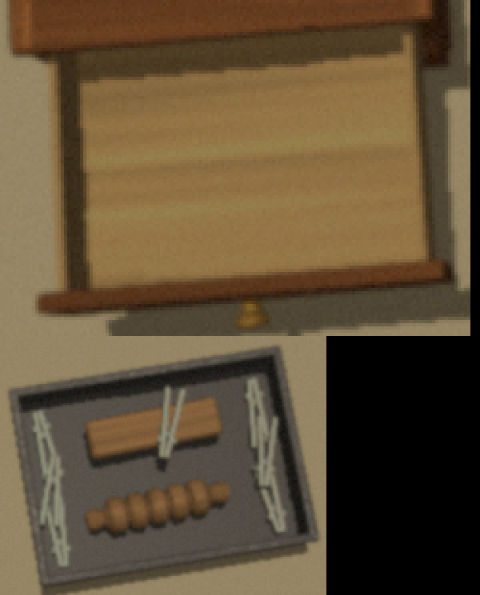

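Confirmed: the plain ridged spindle is the lower one in the box crop. Its centre is about (0.560,-0.224), with the jaw yaw at 12°, and both views agree within 1 mm. The drawer is open with its interior clear, and its open middle is at about (0.499,0.215) with a yaw of about 3°. Next I'll move above the roller.

```bash
python3 -m crank '[0,0,-0.139,0.0235,-0.042,0,75, 0,0,-0.139,0.0235,-0.042,0,75, 0,0,-0.139,0.0235,-0.042,0,75, 0,0,-0.139,0.0235,-0.042,0,75, 0,0,-0.139,0.0235,-0.042,0,75, 0,0,-0.139,0.0235,-0.042,0,75, 0,0,-0.139,0.0235,-0.042,0,75, 0,0,-0.139,0.0235,-0.042,0,75, 0,0,0,0.0235,-0.042,0,75, 0,0,0,0.0235,-0.042,0,75, 0,0,0,0.0235,-0.042,0,75, 0,0,0,0.0235,-0.042,0,75, 0,0,0,0.0235,-0.042,0,75, 0,0,0,0.0235,-0.042,0,75, 0,0,0,0.0235,-0.042,0,75, 0,0,0,0.0235,-0.042,0,75, 0,0,0,0.0235,-0.042,0,75, 0,0,0,0.0235,-0.042,0,75, 0,0,0,0,0,0,75, 0,0,0,0,0,0,75]' 40
```

```text
time_s: 2.1
position: [0.5599, -0.2238, 0.2443]
tool_rot: [[0.979, 0.204, -0.002], [0.204, -0.979, 0.001], [-0.001, -0.002, -1.0]]
ft_force: [0.6, 0.9, 0.3]
grip_width: 0.0637
```

```bash
python3 - <<'E'
from rig import *
from h import *
d=get_image("wrist");d["fish"]=1;print(d["fov_y"],d["cx"],d["cy"]);np.savez("w1.npz",**d)
fr=d["frame"];hsv=cv2.cvtColor(fr,cv2.COLOR_RGB2HSV);m=cv2.inRange(hsv,(3,90,50),(25,255,255))
n,l,st,c=cv2.connectedComponentsWithStats(m)
for i in range(1,n):
    if st[i][4]>500:
        r=cv2.minAreaRect(np.argwhere(l==i)[:,::-1].astype(np.float32))
        print(st[i],np.round(r[0]),plane(d,*r[0],.025).round(4),[plane(d,*q,.025)[:2].round(3).tolist() for q in cv2.boxPoints(r)])
cv2.imwrite("pics/w1.png",fr[:,:,::-1])
E
```

```text
65.70646984690485 321.05166627189317 240.14456274025449
[     0      0    640    480 113263] [319. 239.] [ 0.5648 -0.2543  0.025 ] [[-0.11, -1.053], [0.104, -0.027], [0.891, 0.134], [1.474, -0.704]]
[ 302  123   43  166 5773] [323. 206.] [ 0.5612 -0.2204  0.025 ] [[0.526, -0.148], [0.564, -0.14], [0.6, -0.3], [0.558, -0.309]]
[ 388  147   52   96 4014] [413. 194.] [ 0.6437 -0.1906  0.025 ] [[0.628, -0.24], [0.614, -0.15], [0.66, -0.142], [0.677, -0.234]]
[ 384  248   45   50 1812] [406. 272.] [ 0.6589 -0.2708  0.025 ] [[0.629, -0.25], [0.674, -0.241], [0.691, -0.293], [0.644, -0.302]]
[ 603  270   37  108 1993] [621. 323.] [ 1.0099 -0.2886  0.025 ] [[0.923, -0.22], [0.999, -0.207], [1.139, -0.381], [1.034, -0.381]]
[ 232  341  179   77 1534] [320. 391.] [ 0.6035 -0.44    0.025 ] [[0.495, -0.506], [0.501, -0.388], [0.705, -0.389], [0.732, -0.516]]
[ 128  408   71   72 2555] [169. 450.] [ 0.4111 -0.6215  0.025 ] [[0.323, -0.745], [0.421, -0.508], [0.475, -0.534], [0.393, -0.785]]
[ 444  418   71   62 1634] [481. 452.] [ 0.8701 -0.5328  0.025 ] [[0.787, -0.512], [0.789, -0.461], [0.975, -0.563], [0.984, -0.633]]
```

View pics/w1.png

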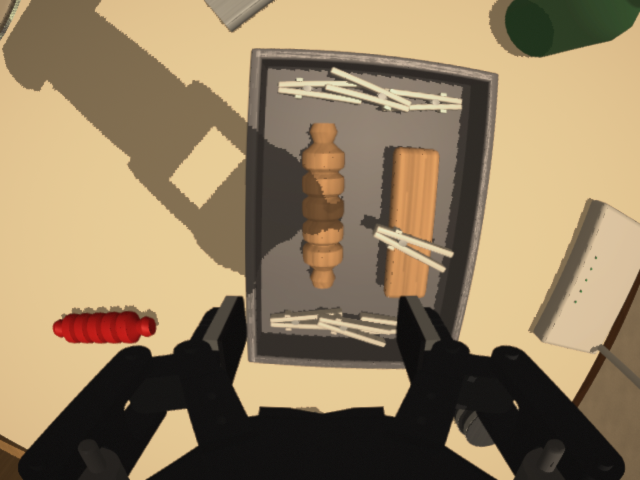

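The view shows the roller at (323,208) upright between the jaws' line, the brush at (413,222), and a clear space to each side. The centre is measured at (0.561,-0.2235). I'll descend and grip.

```bash
python3 -m crank '[0,0,0,0.001,0,-0.035,68, 0,0,0,0,0,-0.035,68, 0,0,0,0,0,-0.035,68, 0,0,0,0,0,-0.035,68, 0,0,0,0,0,-0.035,68, 0,0,0,0,0,-0.025,68, 0,0,0,0,0,-0.012,68, 0,0,0,0,0,-0.007,68, 0,0,0,0,0,0,68]' 40 && python3 -m crank '[0,0,0,0,0,0,40, 0,0,0,0,0,0,30, 0,0,0,0,0,0,20, 0,0,0,0,0,0,20, 0,0,0,0,0,0,20, 0,0,0,0,0,0,20]' 40
```

```text
time_s: 3.05
position: [0.5611, -0.223, 0.0267]
tool_rot: [[0.979, 0.206, 0.0], [0.206, -0.979, -0.0], [0.0, 0.0, -1.0]]
ft_force: [-0.5, 0.8, 0.8]
grip_width: 0.0581
time_s: 3.65
position: [0.5617, -0.2236, 0.0279]
tool_rot: [[0.979, 0.206, 0.002], [0.206, -0.979, -0.001], [0.002, 0.002, -1.0]]
ft_force: [0.5, 0.7, 6.0]
grip_width: 0.0387
```

```bash
python3 -m crank '[0,0,0,0,0,0.01,20, 0,0,0,0,0,0.02,20, 0,0,0,0,0,0.03,20, 0,0,0,0,0,0.03,20, 0,0,0,0,0,0.03,20, 0,0,0,0,0,0.03,20, 0,0,0,0,0,0.03,20, 0,0,0,0,0,0.02,20, 0,0,0,0,0,0,20, 0,0,0,0,0,0,20]' 40; python3 - <<'E'
from rig import *
import cv2
d=get_image("wrist");cv2.imwrite("pics/w2.png",d["frame"][:,:,::-1])
E
```

```text
time_s: 4.65
position: [0.5607, -0.2232, 0.226]
tool_rot: [[0.979, 0.205, -0.0], [0.205, -0.979, 0.0], [-0.0, -0.0, -1.0]]
ft_force: [-0.1, 0.7, -1.2]
grip_width: 0.0384
```

View pics/w2.png

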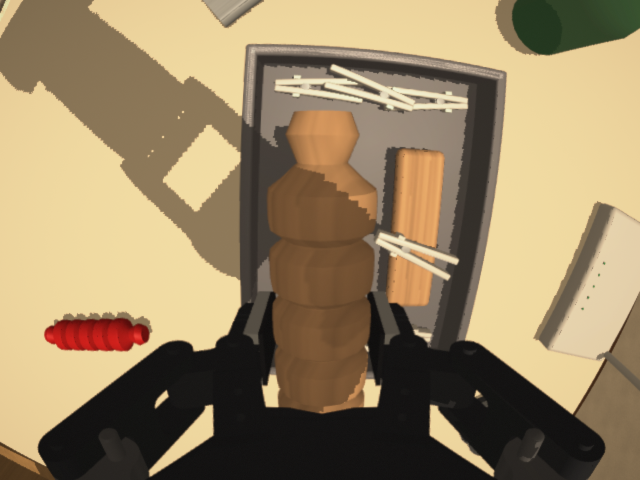

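It is gripped on the mid ridge, and the pegs and brush are still in the box. I'll carry it over the drawer.

```bash
python3 -m crank '[0,0,-0.013,-0.003,0.02,0,20, 0,0,-0.013,-0.005,0.035,0,20, 0,0,-0.013,-0.006,0.0438,0,20, 0,0,-0.013,-0.006,0.0438,0,20, 0,0,-0.013,-0.006,0.0438,0,20, 0,0,-0.013,-0.006,0.0438,0,20, 0,0,-0.013,-0.006,0.0438,0,20, 0,0,-0.013,-0.006,0.0438,0,20, 0,0,-0.013,-0.006,0.0438,0,20, 0,0,-0.013,-0.006,0.0438,0,20, 0,0,-0.013,-0.003,0.02,0,20, 0,0,-0.013,-0.003,0.013,0,20, 0,0,0,0,0,0,20, 0,0,0,0,0,0,20]' 40; python3 - <<'E'
from rig import *
from h import *
out=[]
d=get_image("wrist");np.savez("w3.npz",**d);a=d["frame"]
s=get_image("scene");np.savez("s3.npz",**s);b=s["frame"][60:260,270:520]
a=cv2.resize(a,(440,330));b=cv2.resize(b,(412,330))
cv2.imwrite("pics/w3.png",cv2.resize(np.hstack([a,b]),(800,310))[:,:,::-1])
E
```

```text
time_s: 6.1
position: [0.4988, 0.2147, 0.2254]
tool_rot: [[0.999, 0.052, -0.002], [0.052, -0.999, -0.001], [-0.002, 0.001, -1.0]]
ft_force: [-0.8, -0.1, -1.5]
grip_width: 0.0381
```

View pics/w3.png

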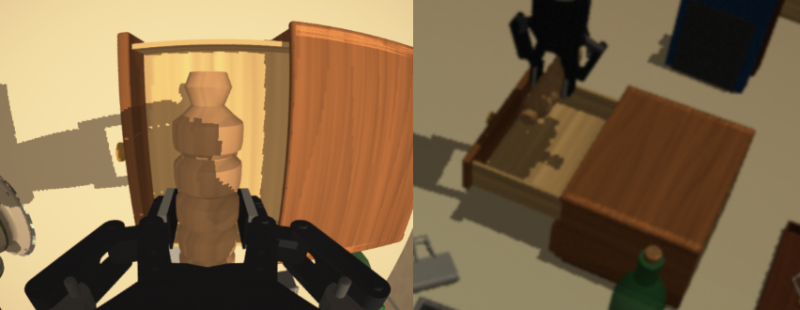

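The roller is centred over the open part of the drawer and level, with clearance to the front panel and to the chest edge. I'll lower it gently.

```bash
python3 -m crank '[0,0,0,0,0,-0.03,20, 0,0,0,0,0,-0.03,20, 0,0,0,0,0,-0.025,20, 0,0,0,0,0,-0.015,20, 0,0,0,0,0,-0.008,20, 0,0,0,0,0,-0.004,20, 0,0,0,0,0,0,20, 0,0,0,0,0,0,20]'; python3 -m crank '[0,0,0,0,0,-0.001,20, 0,0,0,0,0,-0.001,20, 0,0,0,0,0,0,20, 0,0,0,0,0,0,20]';python3 -m crank '[0,0,0,0,0,-0.001,20, 0,0,0,0,0,-0.001,20, 0,0,0,0,0,0,20, 0,0,0,0,0,0,20]'
```

```text
time_s: 7.0
position: [0.4995, 0.215, 0.1151]
tool_rot: [[0.999, 0.051, 0.001], [0.051, -0.999, 0.0], [0.001, -0.0, -1.0]]
ft_force: [0.1, 0.1, -1.2]
grip_width: 0.0384
time_s: 7.4
position: [0.499, 0.2151, 0.1124]
tool_rot: [[0.999, 0.051, 0.0], [0.051, -0.999, 0.0], [0.0, -0.0, -1.0]]
ft_force: [0.3, 0.2, -0.9]
grip_width: 0.0383
time_s: 7.8
position: [0.499, 0.215, 0.1103]
tool_rot: [[0.999, 0.051, -0.0], [0.051, -0.999, 0.0], [-0.0, -0.0, -1.0]]
ft_force: [0.1, -0.5, -1.6]
grip_width: 0.0388
```

```bash
python3 -m crank '[0,0,0,0,0,-0.001,20, 0,0,0,0,0,0,20, 0,0,0,0,0,0,20]'; python3 -m crank '[0,0,0,0,0,-0.001,20, 0,0,0,0,0,0,20, 0,0,0,0,0,0,20]';python3 -m crank '[0,0,0,0,0,-0.001,20, 0,0,0,0,0,0,20, 0,0,0,0,0,0,20]'
```

```text
time_s: 8.1
position: [0.499, 0.215, 0.1093]
tool_rot: [[0.999, 0.051, -0.0], [0.051, -0.999, 0.0], [-0.0, -0.0, -1.0]]
ft_force: [0.4, -0.3, -1.2]
grip_width: 0.0386
time_s: 8.4
position: [0.499, 0.215, 0.1083]
tool_rot: [[0.999, 0.051, -0.0], [0.051, -0.999, -0.0], [-0.0, 0.0, -1.0]]
ft_force: [-0.2, -0.2, -1.4]
grip_width: 0.0386
time_s: 8.7
position: [0.4994, 0.2151, 0.1079]
tool_rot: [[0.999, 0.051, 0.001], [0.051, -0.999, 0.0], [0.001, -0.0, -1.0]]
ft_force: [-0.1, -0.5, 5.3]
grip_width: 0.0388
```

Contact came at the predicted height with 5 N. I'll release and back off upward.

```bash
python3 -m crank '[0,0,0,0,0,0.0005,44, 0,0,0,0,0,0,48, 0,0,0,0,0,0,54, 0,0,0,0,0,0,62, 0,0,0,0,0,0,66, 0,0,0,0,0,0,66]' && python3 -m crank '[0,0,0,0,0,0.01,66, 0,0,0,0,0,0.02,66, 0,0,0,0,0,0.03,66, 0,0,0,0,0,0.03,66, 0,0,0,0,0,0.03,66, 0,0,0,0,0,0,66]'; python3 - <<'E'
from rig import *
import cv2
d=get_image("wrist");cv2.imwrite("pics/w4.png",d["frame"][:,:,::-1])
import numpy as np;np.savez("w4.npz",**d)
E
```

```text
time_s: 9.3
position: [0.499, 0.215, 0.1077]
tool_rot: [[0.999, 0.051, -0.0], [0.051, -0.999, -0.0], [-0.0, 0.0, -1.0]]
ft_force: [0.5, -0.1, 0.2]
grip_width: 0.0561
time_s: 9.9
position: [0.5003, 0.2154, 0.2325]
tool_rot: [[0.999, 0.051, 0.008], [0.051, -0.999, 0.002], [0.008, -0.001, -1.0]]
ft_force: [0.2, -0.6, -0.2]
grip_width: 0.0563
```

View pics/w4.png

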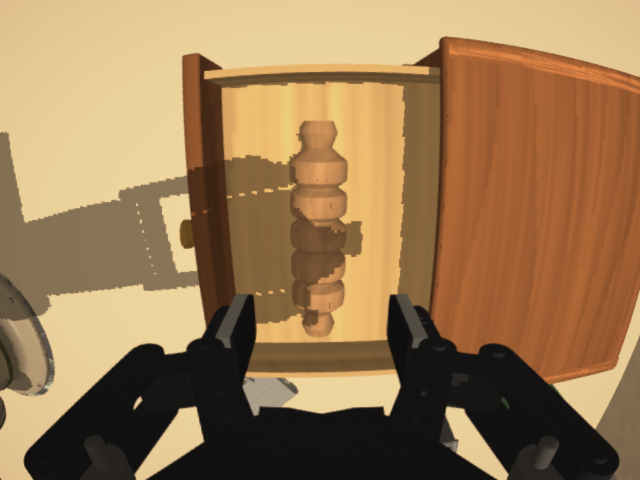

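The roller (318,228) lies flat and straight, clear of the walls. Next I'll locate the knob end, px about (181,234).

```bash
python3 - <<'E'
from h import *
d=dict(np.load("w4.npz"));d["fish"]=1
for n,p,z in[("knob",(182,235),.109),("panel far top outer",(184,57),.139),("panel near top outer",(213,372),.139),("chest far",(443,40),.15),("chest near",(430,345),.15),("roller",(318,228),.105)]:print(n,plane(d,*p,z).round(4))
t=dict(np.load("top0.npz"));print(plane(t,193,297,.109))
E
```

```text
knob [0.399  0.2122 0.109 ]
panel far top outer [0.4117 0.3352 0.139 ]
panel near top outer [0.4245 0.1136 0.139 ]
chest far [0.5653 0.3504 0.15  ]
chest near [0.5805 0.1534 0.15  ]
roller [0.4994 0.221  0.105 ]
[0.39780692 0.21342478 0.109     ]
```

```bash
python3 -m crank '[0,0,0,-0.038,-0.0014,0,0, 0,0,0,-0.038,-0.0014,0,0, 0,0,0,-0.038,-0.0014,0,0, 0,0,0,-0.038,-0.0014,0,0, 0,0,0,0,0,-0.035,0, 0,0,0,0,0,-0.035,0, 0,0,0,0,0,-0.03,0, 0,0,0,0,0,-0.018,0, 0,0,0,0,0,-0.007,0, 0,0,0,0,0,0,0, 0,0,0,0,0,0,0]' 60 && python3 -m crank '[0,0,0,0.006,0.0003,0,0, 0,0,0,0.006,0.0003,0,0, 0,0,0,0.006,0.0003,0,0, 0,0,0,0.006,0.0003,0,0, 0,0,0,0.006,0.0003,0,0, 0,0,0,0.006,0.0003,0,0, 0,0,0,0.006,0.0003,0,0, 0,0,0,0.006,0.0003,0,0, 0,0,0,0.006,0.0003,0,0, 0,0,0,0.006,0.0003,0,0]'; python3 - <<'E'
from rig import *
import cv2,numpy as np
d=get_image("wrist");s=get_image("scene")
a=cv2.resize(d["frame"],(440,330));b=cv2.resize(s["frame"][60:260,270:520],(412,330))
cv2.imwrite("pics/w5.png",cv2.resize(np.hstack([a,b]),(800,310))[:,:,::-1])
E
```

```text
time_s: 11.05
position: [0.3473, 0.2095, 0.1034]
tool_rot: [[0.999, 0.051, 0.001], [0.051, -0.999, 0.0], [0.001, -0.0, -1.0]]
ft_force: [0.9, 0.5, -0.5]
grip_width: 0.0001
time_s: 12.05
position: [0.4074, 0.2125, 0.1028]
tool_rot: [[0.999, 0.051, -0.0], [0.051, -0.999, -0.0], [-0.0, -0.0, -1.0]]
ft_force: [-2.1, 1.0, 0.9]
grip_width: -0.0003
```

View pics/w5.png

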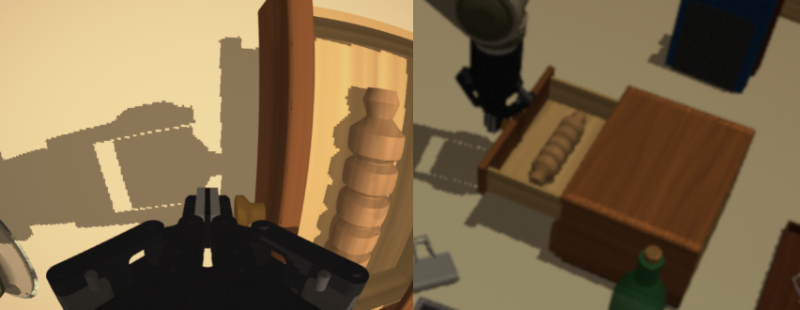

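The drawer is moving at about 2 N. I'll raise 8 mm for clearance over the chest top and continue.

```bash
python3 -m crank '[0,0,0,-0.004,0,0,0, 0,0,0,0,0,0.008,0, 0,0,0,0.006,0.0003,0,0, 0,0,0,0.008,0.0004,0,0, 0,0,0,0.008,0.0004,0,0, 0,0,0,0.008,0.0004,0,0, 0,0,0,0.008,0.0004,0,0, 0,0,0,0.008,0.0004,0,0, 0,0,0,0.008,0.0004,0,0, 0,0,0,0.008,0.0004,0,0, 0,0,0,0.008,0.0004,0,0, 0,0,0,0.008,0.0004,0,0, 0,0,0,0.008,0.0004,0,0]'; python3 - <<'E'
from rig import *
import cv2,numpy as np
d=get_image("wrist");s=get_image("scene")
a=cv2.resize(d["frame"],(440,330));b=cv2.resize(s["frame"][60:260,270:520],(412,330))
cv2.imwrite("pics/w6.png",cv2.resize(np.hstack([a,b]),(800,310))[:,:,::-1])
E
```

```text
time_s: 13.45
position: [0.4896, 0.2168, 0.1107]
tool_rot: [[0.999, 0.051, -0.0], [0.051, -0.999, -0.0], [-0.0, 0.0, -1.0]]
ft_force: [-1.8, 0.5, -0.4]
grip_width: 0.0004
```

View pics/w6.png

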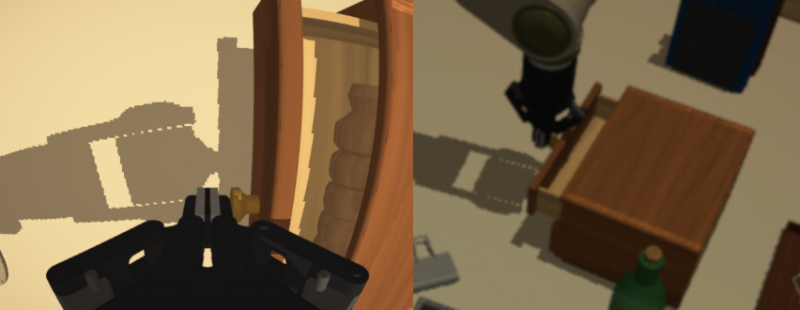

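The roller passes under the board cleanly and about 40 mm is left. I'll go on slowly.

```bash
python3 -m crank '[0,0,0,0.006,0.0003,0,0, 0,0,0,0.006,0.0003,0,0, 0,0,0,0.006,0.0003,0,0, 0,0,0,0.006,0.0003,0,0, 0,0,0,0.004,0.0002,0,0, 0,0,0,0,0,0,0]'; python3 -m crank '[0,0,0,0.003,0.0002,0,0, 0,0,0,0.003,0.0002,0,0, 0,0,0,0,0,0,0]'
```

```text
time_s: 14.15
position: [0.5178, 0.218, 0.1109]
tool_rot: [[0.999, 0.051, 0.001], [0.051, -0.999, -0.0], [0.001, 0.0, -1.0]]
ft_force: [1.2, -0.6, 0.1]
grip_width: 0.0003
time_s: 14.45
position: [0.5234, 0.2185, 0.1109]
tool_rot: [[0.999, 0.051, 0.001], [0.051, -0.999, 0.0], [0.001, -0.0, -1.0]]
ft_force: [1.1, 0.4, 0.0]
grip_width: -0.0001
```

```bash
python3 -m crank '[0,0,0,0.002,0.0001,0,0, 0,0,0,0,0,0,0]'; python3 -m crank '[0,0,0,0.002,0.0001,0,0, 0,0,0,0,0,0,0]'
```

```text
time_s: 14.65
position: [0.5252, 0.2186, 0.1109]
tool_rot: [[0.999, 0.051, 0.0], [0.051, -0.999, 0.0], [0.0, -0.0, -1.0]]
ft_force: [0.3, -0.5, -0.7]
grip_width: 0.0001
time_s: 14.85
position: [0.5272, 0.2188, 0.1108]
tool_rot: [[0.999, 0.051, 0.0], [0.051, -0.999, 0.0], [0.0, -0.0, -1.0]]
ft_force: [-0.7, 0.3, -0.4]
grip_width: -0.0001
```

```bash
for i in 1 ; do python3 -m crank '[0,0,0,0.002,0.0001,0,0, 0,0,0,0.002,0.0001,0,0]';done; python3 -m crank '[0,0,0,0.002,0.0001,0,0, 0,0,0,0,0,0,0]' ; python3 - <<'E'
from rig import *
import cv2,numpy as np
d=get_image("wrist");s=get_image("scene")
a=cv2.resize(d["frame"],(440,330));b=cv2.resize(s["frame"][60:260,270:520],(412,330))
cv2.imwrite("pics/w7.png",cv2.resize(np.hstack([a,b]),(800,310))[:,:,::-1])
E
```

```text
time_s: 15.05
position: [0.5311, 0.219, 0.1109]
tool_rot: [[0.999, 0.051, -0.0], [0.051, -0.999, 0.0], [-0.0, -0.0, -1.0]]
ft_force: [-0.9, 1.0, -0.4]
grip_width: 0.0001
time_s: 15.25
position: [0.5333, 0.2191, 0.1108]
tool_rot: [[0.999, 0.051, 0.0], [0.051, -0.999, 0.0], [0.0, -0.0, -1.0]]
ft_force: [-0.1, 0.3, 0.3]
grip_width: -0.0002
```

View pics/w7.png

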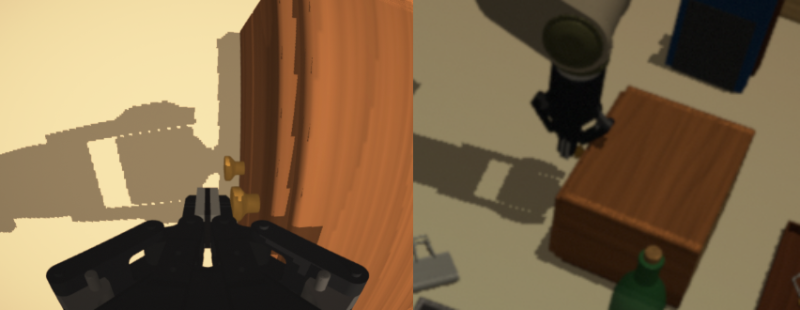

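The drawer is nearly shut. I'll push until the force rises at the stop.

```bash
python3 -m crank '[0,0,0,0.002,0.0001,0,0, 0,0,0,0,0,0,0]'; python3 -m crank '[0,0,0,0.002,0.0001,0,0, 0,0,0,0,0,0,0]'
```

```text
time_s: 15.55
position: [0.5336, 0.219, 0.1108]
tool_rot: [[0.999, 0.051, -0.004], [0.051, -0.999, -0.001], [-0.004, 0.0, -1.0]]
ft_force: [-8.3, -0.8, 5.0]
grip_width: -0.0001
time_s: 15.75
position: [0.5338, 0.2191, 0.1108]
tool_rot: [[0.999, 0.052, -0.008], [0.052, -0.999, -0.001], [-0.008, 0.001, -1.0]]
ft_force: [-16.2, -2.7, 10.6]
grip_width: -0.0001
```

The force is up at x=0.5336, so I'll back off and check that this was the drawer's own stop.

```bash
python3 -m crank '[0,0,0,-0.004,-0.0002,0,0, 0,0,0,-0.02,-0.001,0,0, 0,0,0,-0.03,-0.0015,0,0, 0,0,0,-0.03,-0.0015,0.03,0, 0,0,0,-0.01,0,0.04,0, 0,0,0,0,0,0.04,0, 0,0,0,0,0,0.03,0, 0,0,0,0,0,0,0, 0,0,0,0,0,0,0]'; python3 - <<'E'
from rig import *
from h import *
d=get_image("wrist");np.savez("w8.npz",**d);t=get_image("top");s=get_image("scene");np.savez("t8.npz",**t)
a=cv2.resize(d["frame"][:,150:],(400,392));b=cv2.resize(t["frame"][90:310,100:500],(400,220));c=cv2.resize(s["frame"][60:420,200:520],(349,392))
o=np.zeros((600,800,3),np.uint8);o[:392,:400]=a;o[:392,400:749]=c;o=o[:392]
b=cv2.resize(t["frame"][90:310,100:500],(378,208));o=np.vstack([o,np.zeros((208,800,3),np.uint8)]);o[392:,:378]=b
cv2.imwrite("pics/w8.png",o[:,:,::-1])
E
```

```text
time_s: 16.65
position: [0.4431, 0.215, 0.2509]
tool_rot: [[0.999, 0.051, 0.001], [0.051, -0.999, 0.0], [0.001, -0.0, -1.0]]
ft_force: [0.8, 0.4, -0.3]
grip_width: 0.0
```

View pics/w8.png

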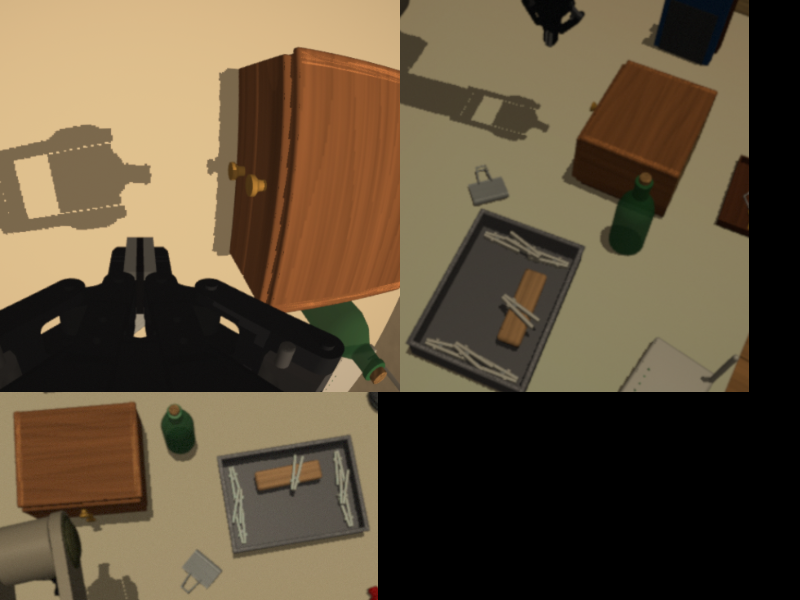

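```bash
python3 - <<'E'
from h import *
d=dict(np.load("w8.npz"));d["fish"]=1;fr=d["frame"]
hsv=cv2.cvtColor(fr,cv2.COLOR_RGB2HSV)
m=cv2.inRange(hsv,(17,150,90),(28,255,255));k=np.zeros_like(m);k[190:250,415:485]=m[190:250,415:485]
n,l,st,c=cv2.connectedComponentsWithStats(k)
for i in range(1,n):
    if st[i][4]>25: print(st[i],c[i].round(1))
for z in(.109,.045,.04,.035):print(z,plane(d,450,225,z).round(4),plane(d,430,207,z).round(4))
# rigid prediction of knob end if shut flush: overlay
f=cv2.resize(fr[150:300,380:580],(800,600),interpolation=3)
cv2.imwrite("pics/w9.png",f[:,:,::-1])
E
```

```text
[433 199  17  21 183] [440.5 208.4]
[457 214  20  26 303] [465.  226.6]
0.109 [0.5445 0.2246 0.109 ] [0.526  0.2378 0.109 ]
0.045 [0.5692 0.2091 0.045 ] [0.5464 0.2254 0.045 ]
0.04 [0.5712 0.2079 0.04  ] [0.548  0.2244 0.04  ]
0.035 [0.5731 0.2066 0.035 ] [0.5496 0.2234 0.035 ]
```

View pics/w9.png

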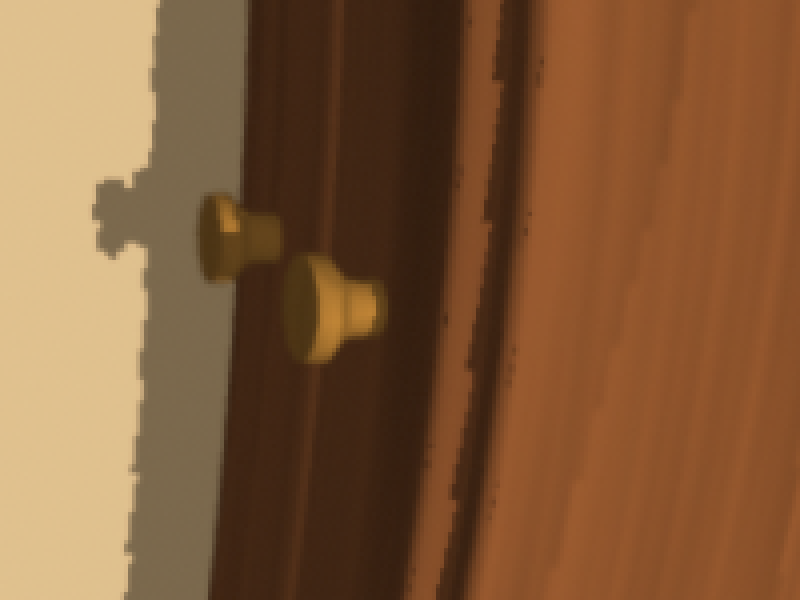

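```bash
python3 - <<'E'
from h import *
d=dict(np.load("w8.npz"));d["fish"]=1;g=lambda x,y,z:plane(d,380+x/4,150+y/4,z).round(4)
print("upper knob",g(302,308,.109))
for z in(.034,.04,.046):print("lower",z,g(213,240,z))
print("panel outer top",g(444,300,.139),"panel inner top",g(484,300,.139),"board edge top",g(512,300,.15),"board edge lower",g(484,300,.14))
E
```

```text
upper knob [0.5494 0.2233 0.109 ]
lower 0.034 [0.5536 0.2205 0.034 ]
lower 0.04 [0.5517 0.2217 0.04  ]
lower 0.046 [0.5497 0.2229 0.046 ]
panel outer top [0.5652 0.2339 0.139 ] panel inner top [0.5736 0.2344 0.139 ] board edge top [0.5732 0.2374 0.15  ] board edge lower [0.5731 0.2347 0.14  ]
```

The upper knob end is at x=0.549, level with the shut lower drawer's knob at about 0.550. Travel was about 0.15, so this agrees with shut. To rule out the gripper having met the chest instead, I'll press once more from higher up.

```bash
python3 -m crank '[0,0,0,0,0,-0.04,0, 0,0,0,0,0,-0.04,0, 0,0,0,0,0,-0.04,0, 0,0,0,0,0,-0.012,0, 0,0,0,0.03,0.0015,0,0, 0,0,0,0.03,0.0015,0,0, 0,0,0,0.015,0.001,0,0, 0,0,0,0.008,0,0,0, 0,0,0,0,0,0,0]'; python3 -m crank '[0,0,0,0.003,0,0,0, 0,0,0,0.003,0,0,0, 0,0,0,0,0,0,0]';  python3 -m crank '[0,0,0,0.002,0,0,0, 0,0,0,0,0,0,0]'
```

```text
time_s: 17.7
position: [0.5261, 0.2189, 0.1179]
tool_rot: [[0.999, 0.051, -0.001], [0.051, -0.999, -0.0], [-0.001, 0.0, -1.0]]
ft_force: [-0.0, -0.4, -0.1]
grip_width: 0.0001
time_s: 18.0
position: [0.5319, 0.2191, 0.1189]
tool_rot: [[0.999, 0.051, 0.0], [0.051, -0.999, 0.0], [0.0, -0.0, -1.0]]
ft_force: [0.5, -0.8, 0.2]
grip_width: 0.0003
time_s: 18.2
position: [0.5336, 0.2191, 0.1188]
tool_rot: [[0.999, 0.051, -0.001], [0.051, -0.999, 0.0], [-0.001, -0.0, -1.0]]
ft_force: [-1.7, 0.5, 2.3]
grip_width: 0.0003
```

```bash
python3 -m crank '[0,0,0,0.003,0,0,0, 0,0,0,0,0,0,0, 0,0,0,0,0,0,0]' && python3 -m crank '[0,0,0,-0.005,0,0,0, 0,0,0,-0.02,0,0,0, 0,0,0,-0.03,0,0,0, 0,0,0,-0.03,0,0.03,0, 0,0,0,0,0,0.04,0, 0,0,0,0,0,0.04,0, 0,0,0,0,0,0,0]'; python3 - <<'E'
from rig import *
from h import *
d=get_image("wrist");d["fish"]=1;fr=d["frame"];hsv=cv2.cvtColor(fr,cv2.COLOR_RGB2HSV)
m=cv2.inRange(hsv,(17,150,60),(28,255,255));n,l,st,c=cv2.connectedComponentsWithStats(m)
for i in range(1,n):
    if 100<st[i][4]<1500: print(st[i],[plane(d,st[i][0],c[i][1],z).round(4).tolist() for z in(.109,.045)])
E
```

```text
time_s: 18.5
position: [0.5341, 0.2191, 0.1187]
tool_rot: [[0.999, 0.052, -0.007], [0.052, -0.999, -0.001], [-0.007, 0.0, -1.0]]
ft_force: [-14.2, -0.7, 8.1]
grip_width: -0.0
time_s: 19.2
position: [0.4538, 0.2195, 0.234]
tool_rot: [[0.999, 0.051, 0.011], [0.051, -0.999, 0.002], [0.011, -0.002, -1.0]]
ft_force: [0.6, 0.1, -1.4]
grip_width: 0.0001
[421 206  21  23 340] [[0.5269, 0.2379, 0.109], [0.5464, 0.2236, 0.045]]
[443 224  26  28 520] [[0.546, 0.2235, 0.109], [0.5704, 0.2056, 0.045]]
```

The stop is in the same place (0.534) at a different height, so the drawer is against its own stop. The two knobs are level at 0.546 and 0.546.

```bash
python3 -m crank '[0,0,0,0,0,0,0, 0,0,0,0,0,0,0, 0,0,0,0,0,0,0]'; python3 -c "
from rig import *
print(close_job())"
```

```text
time_s: 19.55
position: [0.4518, 0.2189, 0.2277]
tool_rot: [[0.999, 0.051, -0.002], [0.051, -0.999, -0.0], [-0.002, 0.0, -1.0]]
ft_force: [0.2, -0.9, 0.2]
grip_width: -0.0002
the job is handed in; nothing more can be done
None
```

I took the plain wooden roller out of the peg box, lowered it into the open drawer until it touched the floor at about 5 N, and let go. I then pushed the drawer shut by its knob and handed the job in at about 19.6 s of the 64 s allowed, with the arm clear of everything.

- **Roller:** after release it lay flat and straight, clear of the drawer walls. I saw it go under the chest's top board, but with the drawer shut it can no longer be seen.
- **Drawer:** a first push and a second one 8 mm higher both stopped at x = 0.534 m, with 16 N and 14 N on the wrist. The knob end is level with that of the shut lower drawer, both at 0.546 m. The measured travel of about 151 mm fits the stated opening of up to 150 mm within camera error.
- **Everything else:** the last scene and top pictures, taken just before the second push, show the brush and pegs in the box. They also show the bottle and clip where they were. I compared these by eye only.

No check failed. The lower knob's height was not given, so its position is an estimate matched to the upper knob.

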